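# Change-over at the sharpener: back off the left-hand knob and take out the C-washer

## Task

The stone on the flat sharpener is due for changing: its clamping knob has a left-hand thread, so turn it clockwise until it is fully backed off against its stop, feeling for the stop so that the stone is not dragged round with it. Then ease the C-shaped washer up and out sideways from under the knob, without wrenching it against the knob, and set it down gently (do not drop it), lying flat inside the steel parts tray. Leave the other things on the bench where they are.

Things in the scene. Friction and masses are not known exactly. Their poses are not given: they have to be found in the camera images.
- knob_grip (a point): Where to grip the sharpener's left-hand clamping knob, on its turning axis: a dark steel bar 44 mm long, 14 mm wide, 30 mm tall on a round hub (diameter 34 mm, 8 mm thick). The point is 8 mm below the bar's top, 22 mm above the hub's top; x along the bar, z up.
- knob: The knob: origin on its axis at the hub's underside, x along the bar. It loosens CLOCKWISE from above, rising 1.9 mm per rad. It is captive: after some 2.5 to 4 rad (differs each time) a ring stops it dead. The thread drags with about 0.1 N m all the way; at the stop, further twisting turns the stone too: stop at 0.2 to 0.3 N m.
- flange (a point): Point on the spindle axis on the floor of the steel flange that carries the washer, 89 mm above the table; z up. A rim 4 mm high (inner radius 33 mm, outer 38 mm) surrounds the washer; a spindle 12 mm thick stands in the middle. With the knob at its stop the hub's underside is about 16 mm above this point, 8 mm clear of the washer.
- disc: Round grey sharpening stone with flange and spindle, turning together about the vertical axis, held only by a springy spindle lock that gives 0.2 rad per N m (0.1 rad is too much). Stone 170 mm across, 24 mm thick, top 84 mm above the table, on a grey housing 200 x 200 mm. Origin on the axis under the stone.
- stone_mark (a point): A short black mark on the stone's top, 75 mm from the spindle axis on its robot side, which shows whether the stone has been dragged round; x points towards the axis.
- washer_eye (a point): Centre of the steel C-washer (outer radius 30 mm, 8 mm thick), half-way up it, on the spindle at the start. A slot 17 mm wide opens to its -x; x points to the lug, z up. Its lower 4 mm sit inside the flange's rim (3 mm of play), so it must be lifted 4 to 8 mm before it can be drawn out along its own +x; it is clear of the knob after about 60 mm.
- washer_lug (a point): Where to grip the C-washer: an upright steel lug on the end of its tab, 76 mm from the eye along the washer's x. It is 12 mm thick (washer's y), 16 mm long (x) and 34 mm tall above the tab; this point is 12 mm below its top and 30 mm above the washer's underside. The tab is 14 mm wide, its top 22 mm under this point.
- washer: The whole C-washer: its origin is at the centre of the eye on its underside, x towards the lug, z up. About 0.15 kg, balanced some 20 mm from the eye towards the lug.
- tray_in (a point): Centre of the inner floor of the open steel parts tray (fixed): inside 140 mm (its x) by 190 mm (its y), walls 5 mm thick, 22 mm high over all, floor 5 mm above the table; z up.
- brush: Bystander: a wooden brush 150 mm long lying on the mat; origin under its middle.
- flask: Bystander: a dark steel flask, diameter 68 mm, 200 mm tall; origin under its base.
- bowl: Bystander: a steel bowl, diameter 120 mm, 55 mm tall; origin under its base.
- beaker: Bystander: a clear plastic cup, diameter 66 mm, 85 mm tall; origin under its base.
- spray: Bystander: an aluminium bottle, diameter 44 mm, 130 mm tall; origin under its base.
- hone: Bystander: a reddish honing block 60 x 150 x 25 mm; origin under its middle.
- scraper: Bystander: a spatula 180 mm long lying on the mat; origin under its middle.
Not all that is in view belongs to the job. What is shaped like the washer but green or turquoise is not meant.

How it is judged:
By the outcome, as a careful person would: the job done as asked, in the order asked, and still so for the second after the job is handed in, with the robot touching nothing.
It also fails if it takes over 72 s, if anything falls off the work surface, if the arm or the gripper's body presses on something with over 40 N, if the wrist force passes 120 N, or if a joint passes its speed limit or range.

## Robot

A 6-joint arm with a two-finger parallel gripper is mounted at the origin on the work surface. World frame = base frame: x ahead of the robot, y to its left, z up, the work surface at z = 0. Lengths are in m, angles in rad, forces in N, time in s.
With the tool pointing down it reaches from about 0.3 to 0.775 m from the base axis. Payload 14.6 kg.
Tool frame: the origin (TCP) lies at the very end of the fingers, on their centre line; the grasp point (between the pads) lies 19 mm behind it; z points along the fingers, y is the line along which they close (so a half turn about z gives the same grasp; the last joint's range is limited). The gripper opens to 94 mm and grips with 3 to 60 N. Pads are 16 mm wide; open, the fingers measure 119 mm over their backs; the gripper's body (75 mm by 177 mm) begins 78 mm behind the grasp point.
Start: joints at [1.069, 0.3, 1.521, -0, 1.321, -0.067], TCP at [0.232, 0.499, 0.205] pointing down, gripper open.
Joint ranges: [-3.03, 3.03], [-0.79, 2.21], [0.23, 2.52], [-1.04, 4.18], [0, 3.07], [-2.55, 2.55]. Speed limits (rad/s): [2.22, 2.22, 2.57, 3.14, 3.14, 3.14].

## Interface

Orientations are given as [roll, pitch, yaw] about the fixed x, y, z axes, in that order (R = Rz(yaw) Ry(pitch) Rx(roll)).
In Python, from station import ctrl gives the robot as it stands.
- The arm moves only by the tool move_arm, never from a script. Its argument "increments" is a list of rows, each a list of 7 numbers: the opening, from 0 (shut) to 1 (fully open), then the shift along the tool's x, y, z in units of 50 mm (1.0 is 50 mm), then the turn, a rotation vector about the tool's x, y, z in rad. In form: [[claw, tx, ty, tz, rx, ry, rz], ...]. A call has 1 to 20 rows; each row shifts and turns the commanded pose from where the row before left it, along the tool's axes as they then stand; what a row does not reach is not made up. A row lasts 1/10 s, in which the tool goes at most 50 mm and 8.59 degrees, less where a joint would pass 70% of its speed; a pose out of reach is approached as far as the arm can. A call is refused whole if a number of a shift passes 1 or a number of a turn 0.15, either way. A call with a gripper value outside its range is refused whole. The fingers move at their own pace and stop on an object; "force" is the grip in N (left out, the last holds). Time passes only in rows, so rows that do not move let the fingers close. It gives the time, the measured TCP pose, the force, the opening and the grip force at its end, in the units of the state.
- ctrl.get_obs(): the state, without advancing time (a new reading comes with each control period).
- ctrl.camera(name): name is "side" or "top"; returns a dict with "color" (480x640x3 uint8, blue, green, red), "K" (3x3 intrinsics, pixels), "pose" (4x4, takes a point from camera to world coordinates). Camera axes: x right, y down, z forward; pixel columns grow to the right and rows downward; lengths in m; the calibration is good to about 2 mm. A picture is of the moment at which its call begins. There is no depth.
- ctrl.hand_in(): hands the job in; it is judged then, once.
Trained networks look in a picture, given as the dict that the camera call returned (one of the last four; its "shot" number tells which), for a name from the list of things; names that differ only in an ending like _2 or _b are one class to them, and where a whole thing is asked for, a point or a joint stands for the part that bears it (a point fixed in the world has none). Each returns a list of dicts, best first, with "conf" (0 to 1); they miss things now and then, are a little off and sometimes report something else, mostly with a low value. They report only what shows in the picture. A call takes as long as a camera call. They do not tell look-alikes from the thing itself.
- ctrl.cut_out(name, picture): "mask" (480x640 bool, what is visible of it) and "centre" ([row, column] in pixels, amid what is visible of it).
The state is a dict: "time_s": time; "qpos": joint angles; "joint_vel": joint speeds; "tau": joint torques, N m; "ee_pos": TCP position; "eef_rot": TCP orientation; "force": force on the tool from outside, world axes, zero at the start; "moment": the same for the moment, N m; "grip_width": finger opening in m; "grip_force": force on a finger pad.
Only numpy, scipy, OpenCV 4.12 (cv2) and the standard library are available. Lean on these libraries where they do the work, as an engineer would, in place of code of your own. Each camera call takes 0.05 s, during which the arm holds its last target. There are 200 camera calls.

## Working session

There is one attempt and no reset: what is moved stays moved. The work goes in short steps, Python scripts to look and compute and a tool call to move; the robot and the scene stay as the last step left them, time stands still between calls to the robot, and variables do not carry over. Pictures are saved under pics/ and viewed, at most 10 in all, crops included, and the job is handed in when it is done.

Besides the shell and the picture viewer there is one more tool, called after "Emit:" as name([rows], argument=value, ...), one row to a line, values as JSON. move_arm: Moves the arm, as the interface text tells. Its arguments: {"type":"object","properties":{"increments":{"type":"array","items":{"type":"array","items":{"type":"number"}}},"force":{"type":"number"}},"required":["increments"]}

```bash
mkdir -p pics; cat > h.py <<'E'
import numpy as np, cv2
from station import ctrl
def ray(p,px):
    r,c=px; d=np.linalg.inv(p["K"])@[c,r,1]; T=np.array(p["pose"]); return T[:3,3],T[:3,:3]@d
def at_z(p,px,z):
    o,d=ray(p,px); return o+d*(z-o[2])/d[2]
def proj(p,X):
    T=np.array(p["pose"]); q=p["K"]@(T[:3,:3].T@(np.array(X)-T[:3,3])); return q[:2]/q[2]
E
python3 - <<'E'
from h import *
for n in("top","side"):
    p=ctrl.camera(n); cv2.imwrite(f"pics/{n}1.png",p["color"]); print(n,np.round(p["pose"],3).tolist(),np.round(p["K"],1).tolist())
    for k in["knob_grip","knob","flange","disc","stone_mark","washer_eye","washer_lug","washer","tray_in","brush","flask","bowl","beaker","spray","hone","scraper"]:
        print(k,[(round(d["conf"],2),np.round(d["centre"],1).tolist(),int(d["mask"].sum())) for d in ctrl.cut_out(k,p)])
o=ctrl.get_obs();print(o)
E
```

```text
top [[-0.016, -0.994, 0.11, 0.355], [-1.0, 0.014, -0.014, 0.009], [0.012, -0.111, -0.994, 1.706], [0.0, 0.0, 0.0, 1.0]] [[593.9, 0.0, 316.9], [0.0, 593.9, 249.1], [0.0, 0.0, 1.0]]
knob_grip [(0.74, [261.9, 244.9], 127), (0.6, [289.0, 458.9], 823)]
knob [(0.6, [260.0, 242.4], 145)]
flange [(0.78, [266.0, 246.6], 2779), (0.74, [255.4, 242.7], 319)]
disc [(0.75, [264.0, 244.6], 2778), (0.58, [168.0, 319.3], 512)]
stone_mark [(0.31, [253.1, 240.6], 303)]
washer_eye [(0.75, [338.0, 189.2], 383), (0.58, [184.6, 235.5], 306), (0.55, [252.5, 244.2], 205)]
washer_lug [(0.82, [337.9, 190.6], 340), (0.56, [250.9, 241.7], 145), (0.56, [182.3, 236.4], 309)]
washer [(0.88, [332.1, 190.9], 385), (0.86, [250.8, 243.5], 216), (0.62, [186.8, 233.3], 364)]
tray_in [(0.91, [253.9, 388.3], 3772)]
brush [(0.7, [300.4, 309.6], 604)]
flask [(0.75, [241.0, 151.0], 807), (0.37, [249.2, 241.5], 273)]
bowl [(0.93, [239.9, 478.0], 1374)]
beaker [(0.56, [167.4, 318.0], 505)]
spray [(0.63, [301.6, 154.0], 258), (0.52, [168.6, 317.2], 499)]
hone [(0.6, [178.0, 373.2], 1114)]
scraper [(0.69, [290.7, 458.8], 988), (0
[... 1120 characters left out ...]
, 344)]
{'time_s': 1.7, 'qpos': array([ 1.06940965e+00,  2.99851356e-01,  1.52099819e+00,  1.37568690e-05,
        1.32067801e+00, -6.66065769e-02]), 'joint_vel': array([-8.66422399e-04, -8.01258593e-05,  1.97733960e-03,  3.78465166e-04,
        3.33904136e-04,  7.07516558e-04]), 'tau': array([ 8.07638226e-04, -5.31660855e+01, -3.52908826e+01,  7.08325650e-02,
        2.12767068e-02,  2.64646417e-06]), 'ee_pos': array([0.23166769, 0.49882641, 0.20547304]), 'eef_rot': array([ 3.14152682e+00, -8.96721228e-06,  2.70680915e+00]), 'force': array([-0.06206065,  0.51007262,  0.23883869]), 'moment': array([-0.01125404,  0.04570694, -0.01844746]), 'grip_force': 0.0, 'grip_width': 0.09425718319633328}
```

View pics/top1.png

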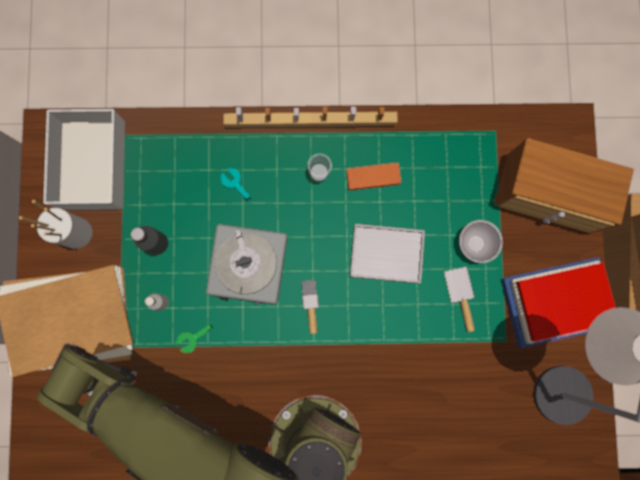

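View pics/side1.png

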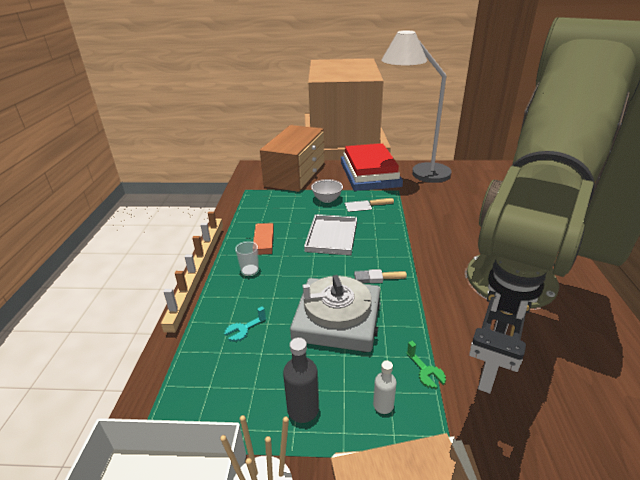

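Both views show the sharpener at top (row 264, col 246) and side (300, 338). Three things could be taken for the washer: the steel one on the stone at top (250, 243), the turquoise one at (184, 235) and the green one at (338, 190). By the description it is the steel one on the stone, which I'll check in a close crop.

```bash
python3 - <<'E'
from h import *
t=cv2.imread("pics/top1.png")[220:310,200:295]; s=cv2.imread("pics/side1.png")[260:360,285:390]
a=cv2.resize(t,(400,380),interpolation=cv2.INTER_CUBIC); b=cv2.resize(s,(399,380),interpolation=cv2.INTER_CUBIC)
cv2.imwrite("pics/crop1.png",np.hstack([a,b]))
p=ctrl.camera("top")
d=ctrl.cut_out("disc",p)[0]; print("disc",at_z(p,d["centre"],.084))
for k,z in(("knob_grip",.13),("washer",.1),("washer_lug",.13),("tray_in",.005)):
    for d in ctrl.cut_out(k,p)[:3]:
        ys,xs=np.nonzero(d["mask"]); print(k,d["conf"],at_z(p,d["centre"],z).round(4),cv2.minAreaRect(np.c_[xs,ys].astype(np.float32)))
E
```

```text
disc [0.49816759 0.19210011 0.084     ]
knob_grip 0.57 [ 0.5101 -0.205   0.13  ] ((386.67620849609375, 253.5614471435547), (70.61788940429688, 52.60127258300781), 5.19442892074585)
knob_grip 0.53 [0.5018 0.1856 0.13  ] ((243.5, 262.0), (10.0, 15.0), 90.0)
washer 0.71 [0.5234 0.1862 0.1   ] ((244.0, 251.0), (40.0, 20.0), 90.0)
washer 0.58 [0.7157 0.2177 0.1   ] ((237.55738830566406, 182.8688507080078), (36.43993377685547, 19.596586227416992), 31.759479522705078)
washer 0.54 [0.3036 0.3247 0.1   ] ((193.00003051757812, 335.5000305175781), (20.50609588623047, 38.890869140625), 45.0)
washer_lug 0.73 [0.2992 0.3117 0.13  ] ((193.0, 335.5), (19.091880798339844, 37.47665786743164), 45.0)
washer_lug 0.63 [0.7179 0.2027 0.13  ] ((237.25001525878906, 185.25), (36.06244659423828, 19.798988342285156), 45.0)
washer_lug 0.49 [0.5269 0.1818 0.13  ] ((244.5, 251.0), (40.0, 19.0), 90.0)
tray_in 0.9 [ 0.5257 -0.2139  0.005 ] ((386.81683349609375, 253.83168029785156), (71.04566192626953, 52.83647537231445), 5.710592269897461)
```

View pics/crop1.png

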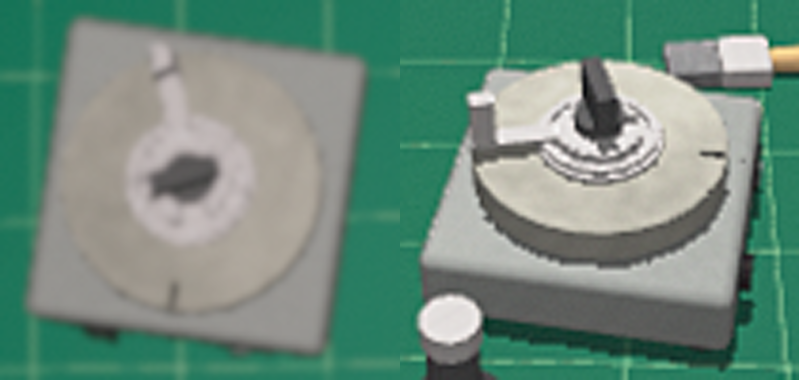

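The crop confirms it: the steel washer lies under the dark knob, its lug at about (48, 160) in the left half and its stone mark at (295, 173). Next I'll fit the poses in both views.

```bash
cat > fit.py <<'E'
from h import *
from scipy.optimize import minimize, differential_evolution
def box(cx,cy,yaw,x0,x1,hy,z0,z1):
    c,s=np.cos(yaw),np.sin(yaw)
    return [[cx+c*a-s*b,cy+s*a+c*b,z] for a in(x0,x1) for b in(-hy,hy) for z in(z0,z1)]
def cyl(cx,cy,r,z0,z1):
    t=np.linspace(0,2*np.pi,48); return [[cx+r*np.cos(a),cy+r*np.sin(a),z] for a in t for z in(z0,z1)]
S=6
def render(p,parts,win):
    r0,r1,c0,c1=win; m=np.zeros(((r1-r0)*S,(c1-c0)*S),np.uint8)
    for P in parts:
        q=np.array([proj(p,X) for X in P]); q=((q-[c0,r0]+.5)*S).astype(np.float32)
        cv2.fillConvexPoly(m,cv2.convexHull(np.round(q).astype(np.int32)),255)
    return cv2.resize(m,(c1-c0,r1-r0),interpolation=cv2.INTER_AREA)/255.
def fit(ps,obs,wins,model,x0,span):
    def f(v): return sum(np.abs(render(p,model(v),w)-o).sum()/o.sum() for p,o,w in zip(ps,obs,wins))
    r=differential_evolution(f,[(a-b,a+b) for a,b in zip(x0,span)],maxiter=40,popsize=10,seed=1,tol=1e-4); return r.x,r.fun
E
python3 - <<'E'
from fit import *
ps=[ctrl.camera("top"),ctrl.camera("side")]
W=[(222,308,200,292),(262,352,288,388)]
kn=[];st=[]
for p,w in zip(ps,W):
    im=p["color"][w[0]:w[1],w[2]:w[3]].astype(float); g=im.mean(2)
    rb=im[...,2]-im[...,0]
    h,wd=g.shape
    print(np.percentile(rb,[5,50,70,90]),np.percentile(g,[1,5,50]))
    k=np.clip((120-g)/(120-50),0,1)
    near=np.zeros_like(g); c=proj(p,[.498,.189,.12]); cv2.circle(near,(int(c[0]-w[2]),int(c[1]-w[0])),13,1,-1); kn.append(k*near)
    m=((rb>8)&(im[...,1]-im[...,2]<15)).astype(np.uint8)
    n,l,s,_=cv2.connectedComponentsWithStats(m); b=1+np.argmax(s[1:,4]); pts=np.argwhere(l==b)[:,::-1].astype(np.int32)
    mm=np.zeros((h,wd),np.uint8); cv2.fillConvexPoly(mm,cv2.convexHull(pts),1); st.append(mm.astype(float)); print(s[b])
cv2.imwrite("pics/dbg.png",np.hstack([cv2.resize(np.hstack([a,b])*255,None,fx=4,fy=4)[:344] for a,b in((kn[0],st[0]),)]))
for i in([0],[1],[0,1]):
    g=lambda L:[L[j] for j in i]
    print("stone",i,*fit(g(ps),g(st),g(W),lambda v:[cyl(v[0],v[1],.085,.084,.0841)] if i==[0] else [cyl(v[0],v[1],.085,.06,.084)],[.497,.19],[.012,.012]))
    print("knob",i,*fit(g(ps),g(kn),g(W),lambda v:[box(v[0],v[1],v[2],-.022,.022,.007,.105,.135),cyl(v[0],v[1],.017,.097,.105)],[.497,.19,np.pi/2],[.012,.012,np.pi/2]))
t,s=ps
# mark & lug by hand picks in crop1 (top 4.21x from (200,220), side 3.8x from (285,260))
T=lambda u,v:(220+v/4.222-.4,200+u/4.21-.4)
print("lugtop",at_z(t,T(160,48),.131),"mark",at_z(t,T(173,296),.084))
print("lugtop side",at_z(s,(260+99/3.8-.4,285+481/3.8-105-.4),.131), "mark side",at_z(s,(260+154/3.8-.4,285+312/3.8-.4),.084))
for p in ps:
  d=ctrl.cut_out("tray_in",p)[0]; ys,xs=np.nonzero(d["mask"]); r=cv2.minAreaRect(np.c_[xs,ys].astype(np.float32))
  print("tray",at_z(p,d["centre"],.005),[at_z(p,(y,x),.005)[:2].round(3).tolist() for x,y in cv2.boxPoints(r)])
E
```

```text
[-61.   5.  10.  17.] [ 75.          78.33333333 144.66666667]
[  14    9   63   63 2854]
[-56.   1.   5.  17.] [ 40.33333333  62.33333333 105.66666667]
[  16   14   68   46 1344]
stone [0] [0.50149133 0.18350507] 0.038332338011346674
knob [0] [0.50525244 0.18557213 2.3416606 ] 2.0360042357924457
stone [1] [0.49745918 0.17802972] 0.3278816157366201
knob [1] [0.50053866 0.17943803 1.70147046] 0.6180343322385603
stone [0, 1] [0.50037894 0.18291162] 0.3969686062165319
knob [0, 1] [0.5005823  0.17999194 1.69721474] 2.6722824291358807
lugtop [0.58145846 0.19783703 0.131     ] mark [0.42657737 0.19522864 0.084     ]
lugtop side [0.57266483 0.19914561 0.131     ] mark side [0.42497659 0.19494052 0.084     ]
tray [ 0.52607502 -0.2110095   0.005     ] [[0.463, -0.106], [0.615, -0.124], [0.593, -0.327], [0.441, -0.307]]
tray [ 0.52294619 -0.21197537  0.005     ] [[0.609, -0.118], [0.618, -0.358], [0.439, -0.333], [0.452, -0.101]][ WARN:0@0.943] global loadsave.cpp:1063 imwrite_ Unsupported depth image for selected encoder is fallbacked to CV_8U.
```

```bash
cat > run2.py <<'E'
from fit import *
ps=[ctrl.camera("top"),ctrl.camera("side")]
W=[(222,308,200,292),(262,352,288,388)]
kn=[];wa=[];near=[]
for p,w in zip(ps,W):
    im=p["color"][w[0]:w[1],w[2]:w[3]].astype(float); g=im.mean(2)
    sh=np.zeros_like(g)
    R=render(p,[cyl(.5005,.183,.03,.100,.14)],w)>.5
    d=np.percentile(g[R],3); print("dark",d, np.percentile(g[R],[10,25,50,75]))
    kn.append(np.clip((135-g)/(135-d-10),0,1)*R); near.append(R)
    sat=im.max(2)-im.min(2); wa.append(((g>178)&(sat<25)).astype(float))
def fit2(i,obs,model,x0,span,reg=None):
    def f(v):
        e=0
        for j in i:
            m=render(ps[j],model(v),W[j]); a=np.abs(m-obs[j])
            if reg is not None: a=a*reg[j]
            e+=a.sum()/obs[j].sum()
        return e
    r=differential_evolution(f,[(a-b,a+b) for a,b in zip(x0,span)],maxiter=40,popsize=10,seed=1,tol=1e-4); return r.x.round(4),round(r.fun,3)
K=lambda v:[box(v[0],v[1],v[2],-.022,.022,.007,.105,.135),cyl(v[0],v[1],.017,.097,.105)]
L=lambda v:[box(v[0],v[1],v[2],.035,.084,.007,.09,.097),box(v[0],v[1],v[2],.068,.084,.006,.097,.131)]
# tab+lug only outside of the flange
reg=[1-(render(p,[cyl(.501,.183,.041,.084,.14)],w)>.5) for p,w in zip(ps,W)]
reg=[r*(render(p,[cyl(.501,.183,.1,.084,.14)],w)>.5) for r,p,w in zip(reg,ps,W)]
wl=[a*r for a,r in zip(wa,reg)]
print([x.sum() for x in kn],[x.sum() for x in wl])
for i in([0],[1],[0,1]):
    print("knob",i,*fit2(i,kn,K,[.5005,.183,np.pi/2],[.01,.01,np.pi/2],near))
    print("lug",i,*fit2(i,wl,L,[.501,.184,.19],[.01,.01,.25],reg))
v=fit2([0,1],kn,K,[.5005,.183,np.pi/2],[.01,.01,np.pi/2],near)[0]; u=fit2([0,1],wl,L,[.501,.184,.19],[.01,.01,.25],reg)[0]
out=[]
for p,w in zip(ps,W):
    z=4; im=cv2.resize(p["color"][w[0]:w[1],w[2]:w[3]],None,fx=z,fy=z,interpolation=cv2.INTER_CUBIC)
    for P,c in((box(*v,-.022,.022,.007,.105,.135),(0,255,255)),(box(*u,.068,.084,.006,.097,.131),(0,0,255)),(cyl(.501,.1835,.085,.084,.0841),(255,0,0)),(cyl(.501,.1835,.038,.093,.0931),(255,0,255))):
        q=np.array([proj(p,X) for X in P])-[w[2],w[0]]+.5
        cv2.polylines(im,[cv2.convexHull((q*z).astype(np.int32))],True,c,1)
    out.append(im)
h=max(o.shape[0] for o in out); out=[cv2.copyMakeBorder(o,0,h-o.shape[0],0,0,0) for o in out]
cv2.imwrite("pics/ov2.png",np.hstack(out)); print(np.hstack(out).shape)
E
python3 run2.py
```

```text
dark 74.33333333333333 [ 86.33333333 111.         174.         183.        ]
dark 42.50333333333333 [ 53.56666667  87.33333333 154.66666667 212.58333333]
[np.float64(108.18421052631578), np.float64(183.34664026829367)] [np.float64(39.0), np.float64(1468.0)]
knob [0] [0.5026 0.1845 1.9634] 0.522
lug [0] [0.4977 0.177  0.2788] 1.178
knob [1] [0.5005 0.1794 1.6999] 0.554
lug [1] [ 0.491   0.182  -0.0593] 0.947
knob [0, 1] [0.5001 0.1813 1.7184] 1.1
lug [0, 1] [0.4911 0.1746 0.3015] 2.182
(360, 768, 3)
```

View pics/ov2.png

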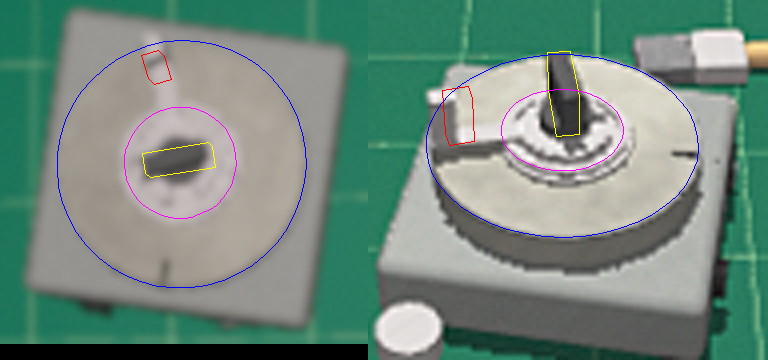

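The overlay fits: the stone ring agrees with both views, so the axis is near (0.501, 0.1835). The bar's yaw is about 1.7 to 1.9. The red lug box is off; the true lug is at about (88–150, 428–458) in the side half, which puts it near (0.577, 0.1985). I'll move above the knob now.

Emit:
move_arm([
  [1,-0.628,-0.288,0,0,0,0],
  [1,-0.628,-0.288,0,0,0,0],
  [1,-0.628,-0.288,0,0,0,0],
  [1,-0.628,-0.288,0,0,0,0],
  [1,-0.628,-0.288,0,0,0,0],
  [1,-0.628,-0.288,0,0,0,0],
  [0.5,-0.628,-0.288,0,0,0,0],
  [0.5,-0.628,-0.288,0,0,0,0],
  [0.5,-0.628,-0.288,0,0,0,0],
  [0.5,-0.628,-0.288,0,0,0,0],
  [0.5,-0.628,-0.288,0,0,0,0],
  [0.5,-0.628,-0.288,0,0,0,0],
  [0.5,0,0,0,0,0,0.137],
  [0.5,0,0,0,0,0,0.137],
  [0.5,0,0,0,0,0,0.137],
  [0.5,0,0,0,0,0,0.137],
  [0.5,0,0,0,0,0,0.137],
  [0.5,0,0,0,0,0,0.137],
  [0.5,0,0,0,0,0,0.135],
  [0.5,0,0,0,0,0,0],
], force=6)

```text
time_s: 4.3
ee_pos: [0.5006, 0.1834, 0.2054]
eef_rot: [3.142, -0.0, 1.748]
force: [0.7, 0.3, -0.3]
grip_width: 0.0474
grip_force: 0.0
```

Emit:
move_arm([
  [0.5,0,0,0.5,0,0,0],
  [0.5,0,0,0.5,0,0,0],
  [0.5,0,0,0.4,0,0,0],
  [0.5,0,0,0.3,0,0,0],
  [0.5,0,0,0.22,0,0,0],
  [0.5,0,0,0,0,0,0],
])

```text
time_s: 4.9
ee_pos: [0.5001, 0.1832, 0.1083]
eef_rot: [-3.14, 0.0, 1.752]
force: [-0.6, 0.3, 0.2]
grip_width: 0.0469
grip_force: 0.0
```

```bash
python3 - <<'E'
from h import *
o=ctrl.get_obs(); print(o["force"],o["ee_pos"],o["moment"],o["qpos"])
p=ctrl.camera("side"); cv2.imwrite("pics/s3.png",cv2.resize(p["color"][230:350,270:400],None,fx=5,fy=5,interpolation=cv2.INTER_CUBIC))
E
```

```text
[-0.62027899  0.25084308  0.19914354] [0.50010064 0.18321878 0.10829462] [-0.01830143  0.08772526  0.00899717] [ 2.82409933e-01  3.64292603e-01  1.67519401e+00 -1.09301907e-05
  1.10416211e+00  1.01062888e-01]
```

View pics/s3.png

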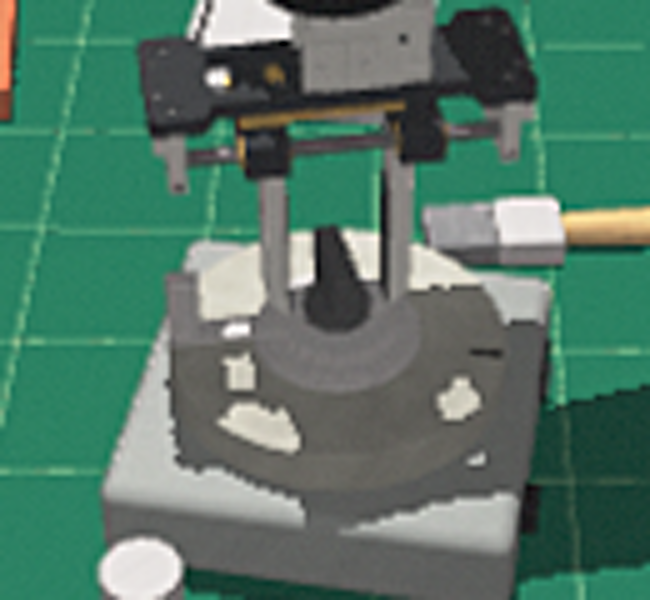

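The bar, at about (270, 332), stands between the fingers (inner edges at about 288 and 388) and roughly centred, so I'll close gently.

Emit:
move_arm([
  [0.1,0,0,0,0,0,0],
  [0.1,0,0,0,0,0,0],
  [0.1,0,0,0,0,0,0],
  [0.1,0,0,0,0,0,0],
  [0.1,0,0,0,0,0,0],
  [0.1,0,0,0,0,0,0],
], force=6)

```text
time_s: 5.55
ee_pos: [0.5, 0.1833, 0.1096]
eef_rot: [-3.14, 0.0, 1.75]
force: [-5.6, -0.9, 4.1]
grip_width: 0.0153
grip_force: 5.8
```

```bash
cat > st.py <<'E'
from station import ctrl
import numpy as np
o=ctrl.get_obs(); print({k:np.round(o[k],4).tolist() for k in("time_s","force","moment","ee_pos","eef_rot","grip_width","grip_force")},np.round(o["qpos"][5],3))
E
python3 st.py
```

```text
{'time_s': 5.55, 'force': [-5.6062, -0.8649, 4.0851], 'moment': [-0.1973, 1.2583, 0.0519], 'ee_pos': [0.5, 0.1833, 0.1096], 'eef_rot': [-3.1399, 0.0, 1.7501], 'grip_width': 0.0153, 'grip_force': 5.8181} 0.103
```

Emit:
move_arm([
  [0.1,0,-0.015,0,0,0,0],
  [0.1,0,0,0,0,0,0],
  [0.1,0,0,0,0,0,0],
])

```text
time_s: 5.85
ee_pos: [0.4998, 0.1833, 0.1096]
eef_rot: [-3.142, -0.0, 1.75]
force: [-3.5, -1.5, 3.5]
grip_width: 0.0149
grip_force: 5.8
```

```bash
python3 st.py
```

```text
{'time_s': 5.85, 'force': [-3.469, -1.5092, 3.5464], 'moment': [-0.0264, 0.6495, 0.0205], 'ee_pos': [0.4998, 0.1833, 0.1096], 'eef_rot': [-3.1416, -0.0001, 1.7499], 'grip_width': 0.0149, 'grip_force': 5.8035} 0.103
```

Emit:
move_arm([
  [0.1,0,-0.02,0,0,0,0],
  [0.1,0,0,0,0,0,0],
  [0.1,0,0,0,0,0,0],
])

```text
time_s: 6.15
ee_pos: [0.4996, 0.1832, 0.1097]
eef_rot: [3.14, -0.0, 1.75]
force: [4.9, 1.5, 1.0]
grip_width: 0.0153
grip_force: 5.8
```

```bash
python3 st.py
```

```text
{'time_s': 6.15, 'force': [4.8509, 1.5402, 1.008], 'moment': [0.2379, -0.9529, 0.1131], 'ee_pos': [0.4996, 0.1832, 0.1097], 'eef_rot': [3.1396, -0.0001, 1.7497], 'grip_width': 0.0153, 'grip_force': 5.8271} 0.104
```

Emit:
move_arm([
  [0.1,0,0.009,0,0,0,0],
  [0.1,0,0,0,0,0,0],
  [0.1,0,0,0,0,0,0.03],
  [0.1,0,0,0,0,0,0.03],
  [0.1,0,0,0,0,0,0],
  [0.1,0,0,0,0,0,0],
], force=20)

```text
time_s: 6.75
ee_pos: [0.4996, 0.1831, 0.1098]
eef_rot: [3.141, 0.0, 1.69]
force: [2.4, -0.7, 5.2]
grip_width: 0.0145
grip_force: 19.3
```

```bash
python3 st.py
```

```text
{'time_s': 6.75, 'force': [2.4304, -0.6622, 5.195], 'moment': [-0.2282, -0.4605, 0.0519], 'ee_pos': [0.4996, 0.1831, 0.1098], 'eef_rot': [3.1408, 0.0, 1.69], 'grip_width': 0.0145, 'grip_force': 19.2678} 0.163
```

Emit:
move_arm([
  [0.1,0,0,-0.004,0,0,0.1],
  [0.1,0,0,-0.004,0,0,0.1],
  [0.1,0,0,-0.004,0,0,0.1],
  [0.1,0,0,0,0,0,0],
])

```text
time_s: 7.15
ee_pos: [0.4992, 0.1832, 0.1103]
eef_rot: [-3.141, 0.0, 1.387]
force: [-0.8, 2.2, 6.8]
grip_width: 0.0143
grip_force: 19.5
```

```bash
python3 st.py
```

```text
{'time_s': 7.15, 'force': [-0.7852, 2.2157, 6.8371], 'moment': [0.2271, 0.1816, 0.1228], 'ee_pos': [0.4992, 0.1832, 0.1103], 'eef_rot': [-3.1413, 0.0, 1.3865], 'grip_width': 0.0143, 'grip_force': 19.4709} 0.467
```

Emit:
move_arm([
  [0.1,0,0,-0.006,0,0,0.12],
  [0.1,0,0,-0.005,0,0,0.12],
  [0.1,0,0,-0.005,0,0,0.12],
  [0.1,0,0,-0.005,0,0,0.12],
  [0.1,0,0,-0.005,0,0,0.12],
  [0.1,0,0,-0.005,0,0,0.12],
  [0.1,0,0,-0.005,0,0,0.12],
  [0.1,0,0,-0.005,0,0,0.12],
  [0.1,0,0,0,0,0,0],
])

```text
time_s: 8.05
ee_pos: [0.4984, 0.1839, 0.1121]
eef_rot: [-3.14, 0.001, 0.426]
force: [-4.9, 4.9, 6.4]
grip_width: 0.0142
grip_force: 19.7
```

```bash
python3 st.py
```

```text
{'time_s': 8.05, 'force': [-4.9308, 4.944, 6.3634], 'moment': [1.0745, 1.2019, 0.0991], 'ee_pos': [0.4984, 0.1839, 0.1121], 'eef_rot': [-3.1396, 0.0015, 0.426], 'grip_width': 0.0142, 'grip_force': 19.6733} 1.428
```

Emit:
move_arm([
  [0.1,0,-0.01,-0.006,0,0,0.12],
  [0.1,0,0,-0.006,0,0,0.12],
  [0.1,0,0,-0.005,0,0,0.12],
  [0.1,0,0,-0.005,0,0,0.12],
  [0.1,0,0,-0.005,0,0,0.12],
  [0.1,0,0,-0.005,0,0,0.12],
  [0.1,0,0,-0.005,0,0,0.12],
  [0.1,0,0,0,0,0,0],
])

```text
time_s: 8.85
ee_pos: [0.4985, 0.1848, 0.1139]
eef_rot: [-3.14, 0.002, -0.414]
force: [-2.6, 9.4, 3.5]
grip_width: 0.0138
grip_force: 19.9
```

```bash
python3 st.py
```

```text
{'time_s': 8.85, 'force': [-2.6035, 9.4435, 3.4707], 'moment': [1.8792, 0.4924, 0.1275], 'ee_pos': [0.4985, 0.1848, 0.1139], 'eef_rot': [-3.1402, 0.0019, -0.4139], 'grip_width': 0.0138, 'grip_force': 19.9138} 2.269
```

Emit:
move_arm([
  [0.5,0,0,0,0,0,0],
  [0.5,0,0,0,0,0,0],
  [0.5,0,0,0,0,0,0],
  [0.5,0,0,0,0,0,0],
  [0.5,0,0,0,0,0,-0.14],
  [0.5,0,0,0,0,0,-0.14],
  [0.5,0,0,0,0,0,-0.14],
  [0.5,0,0,0,0,0,-0.14],
  [0.5,0,0,0,0,0,-0.14],
  [0.5,0,0,0,0,0,-0.14],
  [0.5,0,0,0,0,0,-0.14],
  [0.5,0,0,0,0,0,-0.14],
  [0.5,0,0,0,0,0,-0.14],
  [0.5,0,0,0,0,0,-0.14],
  [0.5,0,0,0,0,0,-0.14],
  [0.5,0,0,0,0,0,-0.14],
  [0.5,0,0,0,0,0,-0.14],
  [0.5,0,0,0,0,0,-0.14],
  [0.5,0,0,0,0,0,-0.14],
  [0.5,0,0,0,0,0,-0.14],
])

```text
time_s: 10.85
ee_pos: [0.4991, 0.1835, 0.1139]
eef_rot: [-3.141, 0.0, 1.835]
force: [0.1, 0.2, -0.3]
grip_width: 0.0468
grip_force: 0.0
```

Emit:
move_arm([
  [0.5,0,0,0,0,0,-0.14],
  [0.5,0,0,0,0,0,-0.14],
  [0.5,0,0,0,0,0,-0.14],
  [0.5,0,0,0,0,0,-0.14],
  [0.5,0,0,0,0,0,-0.14],
  [0.5,0,0,0,0,0,-0.14],
  [0.5,0,0,0,0,0,-0.06],
  [0.5,0,0,0,0,0,0],
  [0.5,0,0,0,0,0,0],
])

```text
time_s: 11.75
ee_pos: [0.4991, 0.1835, 0.1139]
eef_rot: [-3.141, -0.0, 2.728]
force: [0.6, 0.5, -0.5]
grip_width: 0.0468
grip_force: 0.0
```

```bash
python3 st.py
```

```text
{'time_s': 11.75, 'force': [0.6092, 0.5126, -0.4626], 'moment': [0.0436, -0.014, -0.0051], 'ee_pos': [0.4991, 0.1835, 0.1139], 'eef_rot': [-3.1415, -0.0001, 2.7276], 'grip_width': 0.0468, 'grip_force': 0.0} -0.873
```

Emit:
move_arm([
  [0.5,0.012,0.027,0,0,0,0],
  [0.1,0,0,0,0,0,0],
  [0.1,0,0,0,0,0,0],
  [0.1,0,0,0,0,0,0],
  [0.1,0,0,0,0,0,0],
  [0.1,0,0,0,0,0,0],
  [0.1,0,0,0,0,0,0],
], force=20)

```text
time_s: 12.45
ee_pos: [0.499, 0.1849, 0.1139]
eef_rot: [-3.141, -0.0, 2.73]
force: [-1.3, -1.9, 1.2]
grip_width: 0.0138
grip_force: 19.9
```

```bash
python3 st.py
```

```text
{'time_s': 12.45, 'force': [-1.3434, -1.9236, 1.1658], 'moment': [-0.4569, 0.2069, 0.0011], 'ee_pos': [0.499, 0.1849, 0.1139], 'eef_rot': [-3.1411, -0.0002, 2.7297], 'grip_width': 0.0138, 'grip_force': 19.8623} -0.873
```

Emit:
move_arm([
  [0.1,0,0,-0.002,0,0,0.06],
  [0.1,0,0,-0.002,0,0,0.06],
  [0.1,0,0,-0.002,0,0,0.06],
  [0.1,0,0,0,0,0,0],
])

```text
time_s: 12.85
ee_pos: [0.4991, 0.1849, 0.1142]
eef_rot: [-3.141, 0.0, 2.549]
force: [-1.7, -1.8, 1.5]
grip_width: 0.014
grip_force: 19.9
```

```bash
python3 st.py
```

```text
{'time_s': 12.85, 'force': [-1.6754, -1.8463, 1.5222], 'moment': [-0.4908, 0.2229, 0.0502], 'ee_pos': [0.4991, 0.1849, 0.1142], 'eef_rot': [-3.1413, 0.0, 2.5489], 'grip_width': 0.014, 'grip_force': 19.8561} -0.692
```

Emit:
move_arm([
  [0.1,0,0,-0.002,0,0,0.03],
  [0.1,0,0,-0.002,0,0,0.03],
  [0.1,0,0,0,0,0,0],
])

```text
time_s: 13.15
ee_pos: [0.4991, 0.185, 0.1144]
eef_rot: [-3.141, -0.0, 2.489]
force: [-1.0, -4.0, 0.9]
grip_width: 0.014
grip_force: 19.9
```

```bash
cat > st.py <<'E'
from station import ctrl
import numpy as np
o=ctrl.get_obs(); print("Mz",np.round(o["moment"],3),"F",np.round(o["force"],1),"yaw",o["eef_rot"][2].round(4),"z",o["ee_pos"][2].round(4),"tau6",o["tau"][5].round(3),"q6",o["qpos"][5].round(3))
E
python3 st.py
```

```text
Mz [-0.551  0.22   0.102] F [-1.  -4.   0.9] yaw 2.4888 z 0.1144 tau6 0.612 q6 -0.632
```

Emit:
move_arm([
  [0.1,0,0,-0.002,0,0,0.035],
  [0.1,0,0,-0.002,0,0,0.035],
  [0.1,0,0,0,0,0,0],
])

```text
time_s: 13.45
ee_pos: [0.4991, 0.185, 0.1146]
eef_rot: [-3.141, 0.0, 2.42]
force: [-2.1, -2.1, -0.1]
grip_width: 0.014
grip_force: 19.9
```

```bash
python3 st.py
```

```text
Mz [-0.59   0.174  0.063] F [-2.1 -2.1 -0.1] yaw 2.4197 z 0.1146 tau6 0.727 q6 -0.563
```

Emit:
move_arm([
  [0.1,0,0,-0.0015,0,0,0.035],
  [0.1,0,0,-0.0015,0,0,0.035],
  [0.1,0,0,0,0,0,0],
])

```text
time_s: 13.75
ee_pos: [0.4991, 0.185, 0.1147]
eef_rot: [-3.141, 0.0, 2.35]
force: [-1.1, -2.4, -0.4]
grip_width: 0.0143
grip_force: 19.9
```

```bash
python3 st.py
```

```text
Mz [-0.581  0.08   0.127] F [-1.1 -2.4 -0.4] yaw 2.3504 z 0.1147 tau6 0.726 q6 -0.493
```

Emit:
move_arm([
  [0.1,0,0,-0.0015,0,0,0.035],
  [0.1,0,0,-0.0015,0,0,0.035],
  [0.1,0,0,0,0,0,0],
])

```text
time_s: 14.05
ee_pos: [0.4991, 0.185, 0.1148]
eef_rot: [-3.141, 0.0, 2.281]
force: [-0.2, -3.6, -0.2]
grip_width: 0.0142
grip_force: 19.9
```

```bash
python3 st.py
```

```text
Mz [-0.593  0.019  0.055] F [-0.2 -3.6 -0.2] yaw 2.2809 z 0.1148 tau6 0.726 q6 -0.424
```

Emit:
move_arm([
  [0.1,0,0,-0.0015,0,0,0.035],
  [0.1,0,0,-0.0015,0,0,0.035],
  [0.1,0,0,0,0,0,0],
])

```text
time_s: 14.35
ee_pos: [0.4991, 0.185, 0.115]
eef_rot: [-3.141, -0.0, 2.211]
force: [0.7, -3.0, -1.8]
grip_width: 0.0142
grip_force: 19.9
```

```bash
python3 st.py
```

```text
Mz [-0.551 -0.1    0.09 ] F [ 0.7 -3.  -1.8] yaw 2.2112 z 0.115 tau6 0.725 q6 -0.354
```

Emit:
move_arm([
  [0.1,0,0,-0.001,0,0,0.04],
  [0.1,0,0,-0.001,0,0,0.04],
  [0.1,0,0,0,0,0,0],
])

```text
time_s: 14.65
ee_pos: [0.4992, 0.1851, 0.1151]
eef_rot: [-3.142, 0.0, 2.132]
force: [0.6, -2.5, -2.5]
grip_width: 0.0145
grip_force: 20.0
```

```bash
python3 st.py
```

```text
Mz [-0.523 -0.207  0.268] F [ 0.6 -2.5 -2.5] yaw 2.1316 z 0.1151 tau6 1.003 q6 -0.274
```

Emit:
move_arm([
  [0.1,0,0,0,0,0,0],
])

```text
time_s: 14.75
ee_pos: [0.4992, 0.185, 0.1151]
eef_rot: [-3.142, 0.0, 2.132]
force: [1.9, -2.3, -2.3]
grip_width: 0.0145
grip_force: 20.0
```

```bash
python3 st.py
```

```text
Mz [-0.476 -0.286  0.231] F [ 1.9 -2.3 -2.3] yaw 2.1324 z 0.1151 tau6 0.342 q6 -0.275
```

Torque rose to about 0.25 N m, so that's the stop. I'll relax the twist, release, rise and swing aside for a look.

Emit:
move_arm([
  [0.1,0,0,0,0,0,-0.03],
  [0.1,0,0,0,0,0,0],
  [0.5,0,0,0,0,0,0],
  [0.5,0,0,0,0,0,0],
  [0.5,0,0,0,0,0,0],
  [0.5,0,0,0,0,0,0],
  [0.5,0,0,-0.3,0,0,0],
  [0.5,0,0,-0.6,0,0,0],
  [0.5,0,0,-0.6,0,0,0],
  [0.5,0,0,-0.5,0,0,0],
  [0.5,-0.6,-0.38,0,0,0,0],
  [0.5,-0.6,-0.38,0,0,0,0],
  [0.5,-0.6,-0.38,0,0,0,0],
  [0.5,-0.6,-0.38,0,0,0,0],
  [0.5,-0.6,-0.38,0,0,0,0],
  [0.5,-0.6,-0.38,0,0,0,0],
  [0.5,-0.6,-0.38,0,0,0,0],
  [0.5,-0.6,-0.38,0,0,0,0],
  [0.5,0,0,0,0,0,0],
])

```text
time_s: 16.65
ee_pos: [0.5059, -0.102, 0.2151]
eef_rot: [-3.141, 0.0, 2.156]
force: [0.6, 0.8, 1.2]
grip_width: 0.047
grip_force: 0.0
```

```bash
cat > look.py <<'E'
from fit import *
ps=[ctrl.camera("top"),ctrl.camera("side")]
W=[(222,308,200,292),(262,352,288,388)]
A=(.4997,.1845); yk=1.75+.0; out=[]
u=(*A,.195)
for p,w in zip(ps,W):
    z=4; im=cv2.resize(p["color"][w[0]:w[1],w[2]:w[3]],None,fx=z,fy=z,interpolation=cv2.INTER_CUBIC)
    for P,c in((box(*A,2.13,-.022,.022,.007,.141,.1411),(0,255,255)),(box(*u,.068,.084,.006,.131,.1311),(0,0,255)),(cyl(*A,.085,.084,.0841),(255,0,0)),(cyl(*A,.038,.093,.0931),(255,0,255)),(cyl(A[0]+.075*np.cos(np.pi-.15),A[1]+.075*np.sin(np.pi-.15),.002,.084,.0841),(0,255,0))):
        q=np.array([proj(p,X) for X in P])-[w[2],w[0]]+.5
        cv2.polylines(im,[cv2.convexHull((q*z).astype(np.int32))],True,c,1)
    out.append(im)
h=max(o.shape[0] for o in out); out=[cv2.copyMakeBorder(o,0,h-o.shape[0],0,0,0) for o in out]
cv2.imwrite("pics/ov3.png",np.hstack(out))
E
python3 look.py
```

```text
(no output)
```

View pics/ov3.png

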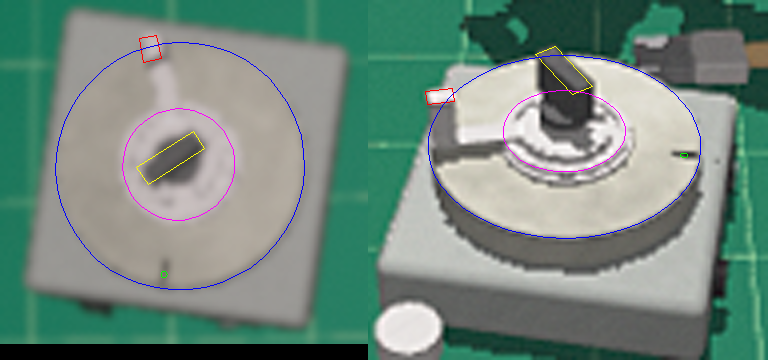

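The knob at its stop (yaw 2.13) matches the overlay, the stone mark sits on its green circle at about (153, 684) and the washer has not moved. The lug overlay agrees in both views, near (0.5745, 0.1992). Next, over the lug.

Emit:
move_arm([
  [0.45,0.426,0.447,0,0,0,0],
  [0.45,0.426,0.447,0,0,0,0],
  [0.45,0.426,0.447,0,0,0,0],
  [0.45,0.426,0.447,0,0,0,0],
  [0.45,0.426,0.447,0,0,0,0],
  [0.45,0.426,0.447,0,0,0,0],
  [0.45,0.426,0.447,0,0,0,0],
  [0.45,0.426,0.447,0,0,0,0],
  [0.45,0.426,0.447,0,0,0,0],
  [0.45,0.426,0.447,0,0,0,0],
  [0.45,0,0,0,0,0,-0.1475],
  [0.45,0,0,0,0,0,-0.1475],
  [0.45,0,0,0,0,0,-0.1475],
  [0.45,0,0,0,0,0,-0.1475],
  [0.45,0,0,0,0,0,-0.1475],
  [0.45,0,0,0,0,0,-0.1475],
  [0.45,0,0,0,0,0,-0.1475],
  [0.45,0,0,0,0,0,-0.1475],
  [0.45,0,0,0,0,0,0],
])

```text
time_s: 18.65
ee_pos: [0.573, 0.2035, 0.2153]
eef_rot: [3.141, -0.0, -2.939]
force: [1.1, 0.2, 0.1]
grip_width: 0.0424
grip_force: 0.0
```

```bash
python3 st.py
```

```text
Mz [0.123 0.009 0.016] F [1.1 0.2 0.1] yaw -2.9395 z 0.2153 tau6 -2.901 q6 -1.492
```

Emit:
move_arm([
  [0.45,-0.012,-0.09,0.5,0,0,0],
  [0.45,0,0,0.5,0,0,0],
  [0.45,0,0,0.5,0,0,0],
  [0.45,0,0,0.45,0,0,0],
  [0.45,0,0,0.3,0,0,0],
  [0.45,0,0,0,0,0,0],
])

```text
time_s: 19.25
ee_pos: [0.574, 0.1983, 0.1009]
eef_rot: [-3.141, -0.003, -2.945]
force: [0.3, 0.5, 1.1]
grip_width: 0.042
grip_force: 0.0
```

```bash
python3 st.py; python3 - <<'E'
from h import *
p=ctrl.camera("side"); cv2.imwrite("pics/s4.png",cv2.resize(p["color"][230:350,270:400],None,fx=5,fy=5,interpolation=cv2.INTER_CUBIC))
E
```

```text
Mz [0.009 0.026 0.048] F [0.3 0.5 1.1] yaw -2.9454 z 0.1009 tau6 0.077 q6 -1.495
```

View pics/s4.png

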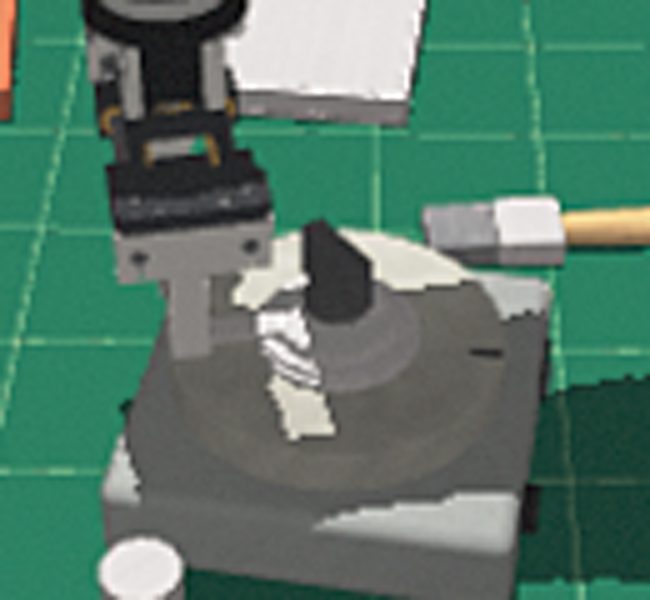

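The near finger, at about (300–355, 190), hides the lug and spans it along its length. I'll close lightly first.

Emit:
move_arm([
  [0.05,0,0,0,0,0,0],
  [0.05,0,0,0,0,0,0],
  [0.05,0,0,0,0,0,0],
  [0.05,0,0,0,0,0,0],
  [0.05,0,0,0,0,0,0],
  [0.05,0,0,0,0,0,0],
], force=5)

```text
time_s: 19.9
ee_pos: [0.5752, 0.1982, 0.103]
eef_rot: [3.141, 0.001, -2.943]
force: [0.8, 1.5, 1.2]
grip_width: 0.0122
grip_force: 5.0
```

```bash
python3 st.py
```

```text
Mz [ 0.204 -0.016 -0.016] F [0.8 1.5 1.2] yaw -2.9435 z 0.103 tau6 -0.04 q6 -1.497
```

Emit:
move_arm([
  [0.05,0,0,0,0,0,0],
  [0.05,0,0,0,0,0,0],
  [0.05,0,0,0,0,0,0],
  [0.05,0,0,-0.02,0,0,0],
  [0.05,0,0,-0.02,0,0,0],
  [0.05,0,0,-0.02,0,0,0],
  [0.05,0,0,-0.02,0,0,0],
  [0.05,0,0,-0.02,0,0,0],
  [0.05,0,0,-0.02,0,0,0],
  [0.05,0,0,0,0,0,0],
  [0.05,0,0,0,0,0,0],
], force=50)

```text
time_s: 21.0
ee_pos: [0.5751, 0.1981, 0.1087]
eef_rot: [3.142, 0.0, -2.943]
force: [0.3, 0.5, -1.9]
grip_width: 0.0118
grip_force: 50.0
```

```bash
python3 st.py; python3 - <<'E'
from h import *
p=ctrl.camera("side"); cv2.imwrite("pics/s5.png",cv2.resize(p["color"][265:335,300:390],None,fx=8,fy=8,interpolation=cv2.INTER_CUBIC))
E
```

```text
Mz [ 0.044 -0.083 -0.028] F [ 0.3  0.5 -1.9] yaw -2.9434 z 0.1087 tau6 0.001 q6 -1.498
```

View pics/s5.png

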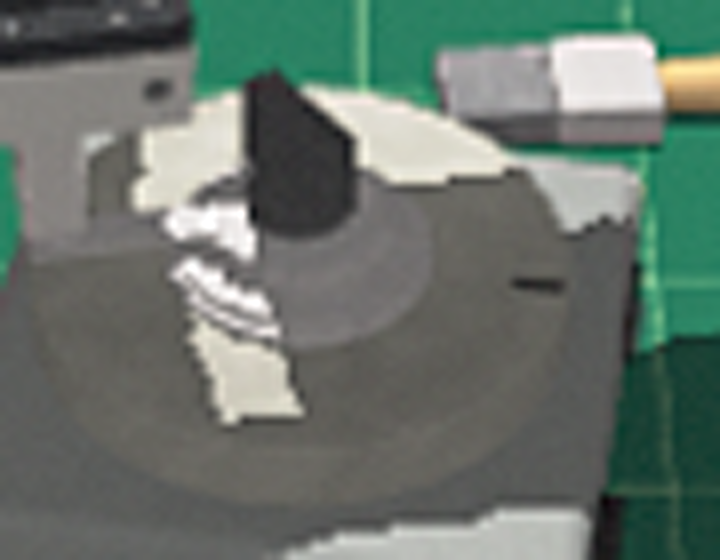

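The washer hangs free: Fz is about -1.9 N and the moment of 0.083 N m matches its weight. I'll draw it out slowly along its own x.

Emit:
move_arm([
  [0.05,-0.05,0,0,0,0,0],
  [0.05,-0.08,0,0,0,0,0],
  [0.05,-0.08,0,0,0,0,0],
  [0.05,-0.08,0,0,0,0,0],
  [0.05,0,0,0,0,0,0],
])

```text
time_s: 21.55
ee_pos: [0.5897, 0.201, 0.1085]
eef_rot: [-3.142, 0.0, -2.944]
force: [0.2, -0.3, -1.4]
grip_width: 0.0118
grip_force: 50.0
```

```bash
python3 st.py
```

```text
Mz [ 0.108 -0.05   0.025] F [ 0.2 -0.3 -1.4] yaw -2.9435 z 0.1085 tau6 -0.008 q6 -1.499
```

Emit:
move_arm([
  [0.05,-0.1,0,0,0,0,0],
  [0.05,-0.1,0,0,0,0,0],
  [0.05,-0.1,0,0,0,0,0],
  [0.05,-0.1,0,0,0,0,0],
  [0.05,0,0,0,0,0,0],
])

```text
time_s: 22.05
ee_pos: [0.6094, 0.2049, 0.1085]
eef_rot: [-3.142, 0.0, -2.943]
force: [-0.2, 0.1, -0.9]
grip_width: 0.0118
grip_force: 50.0
```

```bash
python3 st.py
```

```text
Mz [ 0.05  -0.075  0.001] F [-0.2  0.1 -0.9] yaw -2.9435 z 0.1085 tau6 -0.009 q6 -1.501
```

Emit:
move_arm([
  [0.05,-0.15,0,0,0,0,0],
  [0.05,-0.15,0,0,0,0,0],
  [0.05,-0.2,0,0,0,0,0],
  [0.05,-0.2,0,0,0,0,0],
  [0.05,-0.2,0,0,0,0,0],
  [0.05,0,0,-0.1,0,0,0],
  [0.05,0,0,-0.3,0,0,0],
  [0.05,0,0,-0.4,0,0,0],
  [0.05,0,0,-0.4,0,0,0],
  [0.05,0,0,-0.4,0,0,0],
  [0.05,0,0,-0.2,0,0,0],
  [0.05,0,0,0,0,0,0],
  [0.05,0,0,0,0,0,0],
])

```text
time_s: 23.35
ee_pos: [0.6527, 0.2136, 0.1982]
eef_rot: [-3.142, -0.001, -2.943]
force: [0.6, 1.1, -1.2]
grip_width: 0.0116
grip_force: 50.0
```

```bash
python3 st.py; python3 - <<'E'
from fit import *
for n in("top","side"):
    p=ctrl.camera(n); d=ctrl.cut_out("tray_in",p)
    for e in d[:1]:
        m=e["mask"].astype(np.uint8); ys,xs=np.nonzero(m); w=(ys.min()-12,ys.max()+12,xs.min()-12,xs.max()+12)
        o=m[w[0]:w[1],w[2]:w[3]].astype(float)
        f=lambda v:np.abs(render(p,[box(v[0],v[1],v[2],-.075,.075,.100,0,.022)],w)-o).sum()/o.sum()
        r=differential_evolution(f,[(.5,.55),(-.24,-.19),(-.3,.1)],maxiter=30,popsize=10,seed=1); print(n,e["conf"],r.x,r.fun)
E
```

```text
Mz [ 0.053 -0.098  0.013] F [ 0.6  1.1 -1.2] yaw -2.9433 z 0.1982 tau6 0.001 q6 -1.506
top 0.68 [ 0.52728075 -0.21448099 -0.1111035 ] 0.01910914040236485
side 0.71 [ 0.5244485  -0.21705452 -0.1160329 ] 0.042475619421758155
```

Emit:
move_arm([
  [0.05,0.15,-0.296,0,0,0,0],
  [0.05,0.25,-0.495,0,0,0,0],
  [0.05,0.25,-0.495,0,0,0,0],
  [0.05,0.25,-0.495,0,0,0,0],
  [0.05,0.25,-0.495,0,0,0,0],
  [0.05,0.25,-0.495,0,0,0,0],
  [0.05,0.25,-0.495,0,0,0,0],
  [0.05,0.25,-0.495,0,0,0,0],
  [0.05,0.25,-0.495,0,0,0,0],
  [0.05,0.25,-0.495,0,0,0,0],
  [0.05,0.25,-0.495,0,0,0,0],
  [0.05,0.25,-0.495,0,0,0,0],
  [0.05,0.25,-0.495,0,0,0,0],
  [0.05,0.25,-0.495,0,0,0,0],
  [0.05,0.25,-0.495,0,0,0,0],
  [0.05,0.25,-0.495,0,0,0,0],
  [0.05,0.25,-0.495,0,0,0,0],
  [0.05,0.25,-0.495,0,0,0,0],
  [0.05,0.075,-0.137,0,0,0,0],
  [0.05,0,0,0,0,0,0],
])

```text
time_s: 25.55
ee_pos: [0.5204, -0.2646, 0.1983]
eef_rot: [3.141, -0.0, -2.945]
force: [0.4, 0.1, -1.7]
grip_width: 0.0115
grip_force: 50.0
```

Emit:
move_arm([
  [0.05,0,0,0,0,0,0.07],
  [0.05,0,0,0,0,0,0.14],
  [0.05,0,0,0,0,0,0.14],
  [0.05,0,0,0,0,0,0.14],
  [0.05,0,0,0,0,0,0.14],
  [0.05,0,0,0,0,0,0.14],
  [0.05,0,0,0,0,0,0.14],
  [0.05,0,0,0,0,0,0.14],
  [0.05,0,0,0,0,0,0.14],
  [0.05,0,0,0,0,0,0.14],
  [0.05,0,0,0,0,0,0.14],
  [0.05,0,0,0,0,0,0.14],
  [0.05,0,0,0,0,0,0.14],
  [0.05,0,0,0,0,0,0.132],
  [0.05,0,0,0,0,0,0],
  [0.05,0,0,0,0,0,0],
  [0.05,0,0,0,0,0,0],
])

```text
time_s: 27.25
ee_pos: [0.5209, -0.2636, 0.1986]
eef_rot: [-3.141, -0.0, 1.461]
force: [0.0, -0.0, -1.6]
grip_width: 0.0118
grip_force: 50.0
```

```bash
python3 st.py
```

```text
Mz [-0.148  0.121  0.012] F [ 0.  -0.  -1.6] yaw 1.4614 z 0.1986 tau6 -0.012 q6 -0.422
```

Emit:
move_arm([
  [0.05,0,0,0.2,0,0,0],
  [0.05,0,0,0.4,0,0,0],
  [0.05,0,0,0.4,0,0,0],
  [0.05,0,0,0.4,0,0,0],
  [0.05,0,0,0.4,0,0,0],
  [0.05,0,0,0.4,0,0,0],
  [0.05,0,0,0.3,0,0,0],
  [0.05,0,0,0.3,0,0,0],
  [0.05,0,0,0.2,0,0,0],
  [0.05,0,0,0.15,0,0,0],
  [0.05,0,0,0.1,0,0,0],
  [0.05,0,0,0.04,0,0,0],
  [0.05,0,0,0,0,0,0],
  [0.05,0,0,0,0,0,0],
])

```text
time_s: 28.65
ee_pos: [0.521, -0.2642, 0.0347]
eef_rot: [3.141, 0.0, 1.458]
force: [0.4, -0.1, -1.4]
grip_width: 0.0114
grip_force: 50.0
```

```bash
python3 st.py; python3 - <<'E'
from h import *
p=ctrl.camera("side"); cv2.imwrite("pics/s6.png",cv2.resize(p["color"][180:270,280:380],None,fx=6,fy=6,interpolation=cv2.INTER_CUBIC))
E
```

```text
Mz [-0.211  0.065 -0.021] F [ 0.4 -0.1 -1.4] yaw 1.4578 z 0.0347 tau6 0.0 q6 -0.419
```

View pics/s6.png

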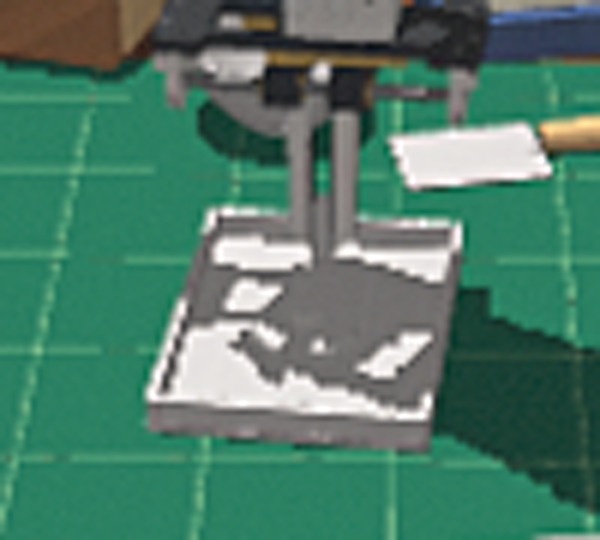

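The washer hangs level inside the tray outline, with its eye at about (345, 320) and the lug between the fingers. I'll lower it the last bit slowly.

Emit:
move_arm([
  [0.05,0,0,0.05,0,0,0],
  [0.05,0,0,0.05,0,0,0],
  [0.05,0,0,0.05,0,0,0],
  [0.05,0,0,0.03,0,0,0],
  [0.05,0,0,0.03,0,0,0],
  [0.05,0,0,0.02,0,0,0],
  [0.05,0,0,0,0,0,0],
])

```text
time_s: 29.4
ee_pos: [0.5207, -0.264, 0.0226]
eef_rot: [-3.141, -0.0, 1.458]
force: [0.2, 0.2, -1.1]
grip_width: 0.0118
grip_force: 50.0
```

```bash
python3 st.py
```

```text
Mz [-0.128  0.066 -0.038] F [ 0.2  0.2 -1.1] yaw 1.4578 z 0.0226 tau6 0.001 q6 -0.419
```

Emit:
move_arm([
  [0.05,0,0,0.02,0,0,0],
  [0.05,0,0,0.02,0,0,0],
  [0.05,0,0,0.02,0,0,0],
  [0.05,0,0,0,0,0,0],
])

```text
time_s: 29.8
ee_pos: [0.5207, -0.264, 0.0195]
eef_rot: [-3.141, -0.0, 1.458]
force: [-0.2, -1.0, -0.8]
grip_width: 0.0117
grip_force: 50.0
```

```bash
python3 st.py
```

```text
Mz [-0.154  0.072  0.011] F [-0.2 -1.  -0.8] yaw 1.4578 z 0.0195 tau6 0.002 q6 -0.419
```

Emit:
move_arm([
  [0.05,0,0,0.01,0,0,0],
  [0.05,0,0,0.01,0,0,0],
  [0.05,0,0,0.01,0,0,0],
  [0.05,0,0,0,0,0,0],
])

```text
time_s: 30.2
ee_pos: [0.521, -0.2643, 0.0189]
eef_rot: [3.141, 0.0, 1.458]
force: [-2.0, 0.7, 6.3]
grip_width: 0.0112
grip_force: 50.0
```

```bash
python3 st.py
```

```text
Mz [0.307 0.551 0.131] F [-2.   0.7  6.3] yaw 1.4578 z 0.0189 tau6 0.104 q6 -0.419
```

The washer is down: contact at 6 N, at the height predicted. I'll release gently and rise.

Emit:
move_arm([
  [0.05,0,0,-0.008,0,0,0],
  [0.05,0,0,0,0,0,0],
  [0.15,0,0,0,0,0,0],
  [0.2,0,0,0,0,0,0],
  [0.4,0,0,0,0,0,0],
  [0.4,0,0,0,0,0,0],
  [0.4,0,0,0,0,0,0],
  [0.4,0,0,-0.2,0,0,0],
  [0.4,0,0,-0.5,0,0,0],
  [0.4,0,0,-0.8,0,0,0],
  [0.4,0,0,-0.8,0,0,0],
  [0.4,0,0,-0.8,0,0,0],
  [0.4,0,0,-0.8,0,0,0],
  [0.4,-0.5,0,0,0,0,0],
  [0.4,-0.6,0,0,0,0,0],
  [0.4,-0.6,0,0,0,0,0],
  [0.4,-0.6,0,0,0,0,0],
  [0.4,-0.3,0,0,0,0,0],
  [0.4,0,0,0,0,0,0],
], force=10)

```text
time_s: 32.1
ee_pos: [0.5056, -0.3944, 0.2136]
eef_rot: [-3.141, -0.0, 1.456]
force: [0.2, 0.5, -0.7]
grip_width: 0.0378
grip_force: 0.0
```

```bash
python3 st.py; python3 - <<'E'
from h import *
p=ctrl.camera("side"); a=cv2.resize(p["color"][150:350,270:410],None,fx=3,fy=3,interpolation=cv2.INTER_CUBIC)
q=ctrl.camera("top"); b=cv2.resize(q["color"][200:310,200:440],None,fx=1.55,fy=1.55)
c=np.zeros((600,800,3),np.uint8); c[:,:420]=a; c[:b.shape[0],425:425+b.shape[1]]=b[:,:375]; cv2.imwrite("pics/end.png",c)
E
```

```text
Mz [-0.051  0.087 -0.018] F [ 0.2  0.5 -0.7] yaw 1.4559 z 0.2136 tau6 -0.425 q6 -0.605
```

View pics/end.png

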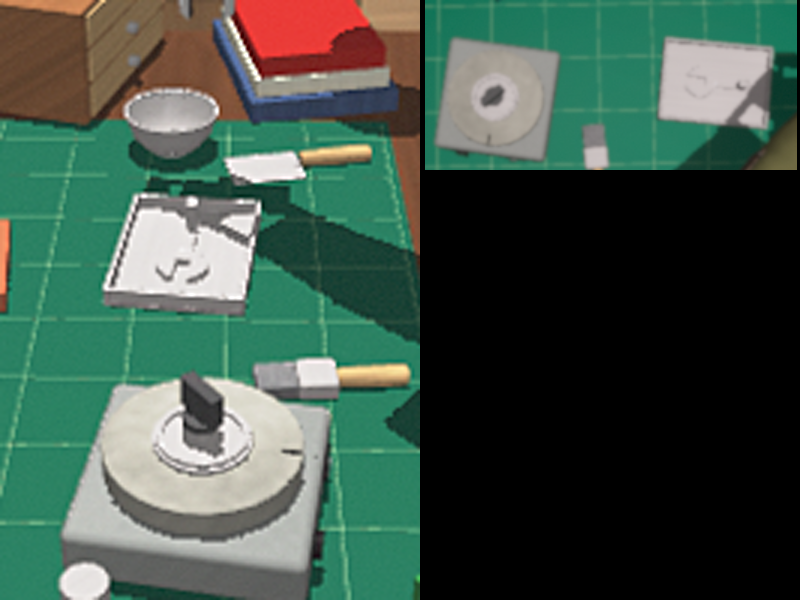

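The washer lies flat in the tray: eye at about (268, 185), lug at about (205, 193). The knob is still at its stop and the stone mark at (452, 290) looks unmoved. The bowl, scraper and brush in this view look untouched too. Handing in.

```bash
python3 -c "
from station import ctrl; print(ctrl.hand_in())"
```

```text
the job is handed in; nothing more can be done
None
```

The job is handed in: the knob was backed off clockwise to its stop (felt at about 0.25 N m) with no visible turn of the stone, and the C-washer was lifted, drawn out sideways and set down flat in the tray, at about 32 s on the clock.

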